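Swing the bench magnifier over the well plate

ROBOT

A 7-joint arm with a two-finger parallel gripper is mounted at the origin on the work surface. World frame = base frame: x ahead of the robot, y to its left, z up, the work surface at z = 0. Lengths are in m, angles in degrees, forces in N, time in s.
With the tool pointing down it reaches from about 0.35 to 0.775 m from the base axis. Payload 3.1 kg.
Tool frame: the origin (TCP) lies on the centre line of the jaws, within the pads' length; the fingertips stand 17 mm ahead of it and the grasp point (between the pads) lies 2 mm behind it (robot.tip_reach is the distance from the TCP to the fingertips, in m); z points along the fingers, y is the direction in which the jaws open and shut (so a half turn about z gives the same grasp; the last joint's range is limited). The gripper opens to 85 mm and grips with 20 to 120 N. Pads are 22 mm wide; open, the fingers measure 114 mm over their backs; the gripper's body (76 mm by 85 mm) begins 54 mm behind the grasp point. The pads swing forward as they close: fully open they stand 13 mm farther back than shut.
Start: joints at [-77.046, 17.813, 0.802, 86.603, -0.252, 75.585, -1.558], TCP at [0.146, 0.53, 0.248] pointing down, gripper open.
Joint ranges: [-154.91, 154.91], [-16.99, 109.72], [-72.82, 74.43], [7.12, 147.25], [-82.49, 262.49], [11.32, 116.49], [-174.64, 174.64]. Speed limits (degrees/s): [159.86, 159.86, 180, 180, 180, 180, 180].

INTERFACE

Orientations are given as [roll, pitch, yaw] about the fixed x, y, z axes, in that order (R = Rz(yaw) Ry(pitch) Rx(roll)).
In Python, from station import robot, fingers, vision, workorder, recognise gives the robot as it stands. Calls block until the motion is done:
- robot.move_to(position, orientation): joint-space move of the TCP to a pose.
- robot.line_to(position, orientation=None, velocity=0.15, f_stop=None): straight line of the TCP; orientation=None keeps the orientation; velocity is the mean speed in m/s. With f_stop (N) it stops when the force on the tool has changed by that much, and returns True; else False.
- robot.move_j(angles): joint-space move.
- fingers.gripper_to(opening, force=None): opening from 0.0 (shut) to 1.0 (fully open); force is the grip in N (None keeps the last); returns when the fingers have stopped.
- robot.pause(seconds).
- robot.inverse_kinematics(position, orientation): joint angles nearest the present ones, or None.
- vision.grab_frame(name): name is "side" or "top"; returns the picture (480x640x3 uint8, red, green, blue); there is no depth.
- vision.calibration(name): a dict with "mtx" (3x3 intrinsics, pixels), "k1" (the pictures are not rectified: a ray, as slopes to the right and down, at radius r is drawn at 1 + k1 r^2 times it, then the intrinsics apply), "extrinsics" (4x4, takes a point from world to camera coordinates). Camera axes: x right, y up, looking along -z (the intrinsics and any distortion apply to the point x, -y, -z); pixel columns grow to the right and rows downward; lengths in m; the calibration is good to about 2 mm. A picture is of the moment at which its call begins. calibration takes no time and is no camera call.
A pose or a line that the arm cannot do raises robot.PlanningError and nothing moves.
- workorder.close_job(): hands the job in, once; it reports no verdict.
Trained networks look in the newest picture that a camera, given by its name, has taken for a name from the list of things; names that differ only in an ending like _2 or _b are one class to them, and where a whole thing is asked for, a point or a joint stands for the part that bears it (a point fixed in the world has none). Each returns a list of dicts, best first, with "p" (0 to 1); they miss things now and then, are a little off and sometimes report something else, mostly with a low value. They report only what shows in the picture. A call takes as long as a camera call. They do not tell look-alikes from the thing itself.
- recognise(label, camera): "rect" ([centre column, centre row, width, height] in pixels, round what is visible of it).
Readings, each from a call of its own:
- robot.current_time_s(): time.
- robot.current_joint_positions(): joint angles.
- robot.current_dq(): joint speeds.
- robot.current_joint_torque(): joint torques, N m.
- robot.current_tool_pos(): TCP position.
- robot.current_eef_rot(): TCP orientation.
- robot.current_contact_force(): force on the tool from outside, world axes, zero at the start.
- robot.current_torque(): the same for the moment, N m.
- robot.current_finger_gap(): opening from 0.0 (shut) to 1.0 (fully open).
Only numpy, scipy, OpenCV 4.12 (cv2) and the standard library are available. Lean on these libraries where they do the work, as an engineer would, in place of code of your own. Each camera call takes 0.05 s, during which the arm holds its last target.

TASK

The next thing to inspect on this laboratory bench is the rectangular well plate, the one with rows of small round wells. Swing the bench magnifier round on its post until the middle of its lens is straight above the middle of the plate, and leave it standing there. Do not shift the plate.

Things in the scene. Friction and masses are not known exactly. Their poses are not given: they have to be found in the camera images.
- mag_arm (a joint): swing angle of the bench magnifier's arm about its upright post, rad; 0 when the arm points straight out of the foot's front, roughly towards the robot; it grows anticlockwise seen from above; end stops at -1.2 and +1.2. The hinge has light dry friction (under 2 N at the knob) and stays where it is left. The arm's height is fixed.
- mag_lens (a point): centre of the magnifier's round clear lens, which sits in a white ring of 120 mm outer diameter, 18 mm tall, lying level 165 mm above the bench at the free end of the white arm. The post's axis (the hinge) is 240 mm from this point; this point's x axis points along the arm, away from the post, and its z axis points up. The grey round foot (144 mm across) stands fixed on the bench, on the far side from the robot.
- mag_knob (a point): grip of the magnifier: an upright bare-metal round knob, 18 mm in diameter, on the outer edge of the lens ring, 70 mm beyond the lens centre (310 mm from the post's axis). It rises to 60 mm above the level of the lens centre (225 mm above the bench); this point is on its axis, 35 mm above the lens centre's level. The ring's top is 26 mm below this point. Can be pinched from above.
- plate_center (a point): centre, half-way up, of the loose well plate: a light grey rectangular plate 127 x 85 mm and 20 mm tall lying flat on the bench, with 6 x 4 small round wells in its top; x axis along its long side. It lies on the circle (to within about 9 mm) that the lens centre travels, at one of three places; a stack of two round dishes and a plain open square dish lie at the other two.
Mind the look-alikes: they are no part of the job. What is shaped like the part that bears plate_center but orange or red is not meant.

How it is judged (in metres and radians):
At the end, for the whole second after the job is handed in: The lens centre is within 20 mm, measured horizontally, of the centre of the well plate, the arm is at rest (under 0.05 rad/s), and the plate is within 10 mm of where it first lay (horizontal distance between mag_lens and plate_center below 0.02 m and velocity of joint mag_arm between -0.05 and 0.05 rad/s and distance of plate_center from where it was at the start of the episode below 0.01 m); the robot touches nothing.
It fails at once if the well plate is shifted by more than 10 mm (distance of plate_center from where it was at the start of the episode above 0.01 m).
It also fails if it takes over 40 s, if anything falls off the work surface, if the arm or the gripper's body presses on something with over 40 N, if the wrist force passes 120 N, or if a joint passes its speed limit or range.

## Working session

There is one attempt and no reset: what is moved stays moved. The work goes in short steps, each a Python script; the robot and the scene stay as the last script left them, time stands still between calls to the robot, and variables do not carry over. Pictures are saved under pics/ and viewed, and the job is handed in when it is done.

```bash
ls; mkdir -p pics
python3 - <<'E'
from station import robot, fingers, vision, workorder, recognise
import cv2
for c in ("top","side"):
    im=vision.grab_frame(c); cv2.imwrite(f"pics/{c}0.png",im[:,:,::-1])
    for l in ("plate_center","mag_knob","mag_lens"):
        print(c,l,[(d["p"],[round(float(v),1) for v in d["rect"]]) for d in recognise(l,c)])
    k=vision.calibration(c); print(k)
print(robot.current_time_s(),robot.current_eef_rot())
E
```

```text
pics
top plate_center [(0.83, [277.1, 234.2, 43.9, 50.7]), (0.74, [229.8, 318.1, 63.6, 59.6]), (0.62, [203.7, 236.6, 59.3, 38.3])]
top mag_knob []
top mag_lens [(0.69, [325.9, 216.1, 96.1, 150.8])]
{'mtx': array([[581.94247668,   0.        , 319.47296362],
       [  0.        , 581.94247668, 238.44645375],
       [  0.        ,   0.        ,   1.        ]]), 'k1': -0.030222860904109795, 'extrinsics': array([[ 0.02721088, -0.99945706, -0.01857848,  0.08241243],
       [ 0.99904716,  0.02655592,  0.03463457, -0.58329144],
       [-0.03412239, -0.01950322,  0.99922734, -1.33265672],
       [ 0.        ,  0.        ,  0.        ,  1.        ]])}
side plate_center [(0.83, [292.4, 279.9, 49.9, 38.1]), (0.79, [201.6, 267.4, 48.3, 36.5]), (0.59, [260.6, 234.8, 29.4, 39.3])]
side mag_knob [(0.85, [332.4, 239.0, 171.2, 48.7])]
side mag_lens [(0.79, [330.5, 238.2, 168.7, 50.7])]
{'mtx': array([[534.69941174,   0.        , 319.54281066],
       [  0.        , 534.69941174, 247.65484226],
       [  0.        ,   0.        ,   1.        ]]), 'k1': -0.1512439830281673, 'extrinsics': array([[ 9.01453228e-01, -4.32876481e-01,  1.75065188e-04,
        -5.04945262e-01],
       [ 2.56618339e-01,  5.34726158e-01,  8.05117981e-01,
        -3.19820428e-01],
       [-3.48610251e-01, -7.25731278e-01,  5.93114665e-01,
        -9.31678315e-01],
       [ 0.00000000e+00,  0.00000000e+00,  0.00000000e+00,
         1.00000000e+00]])}
0.4 [-1.79981939e+02  3.27748512e-04  1.64660433e+02]
```

View pics/top0.png

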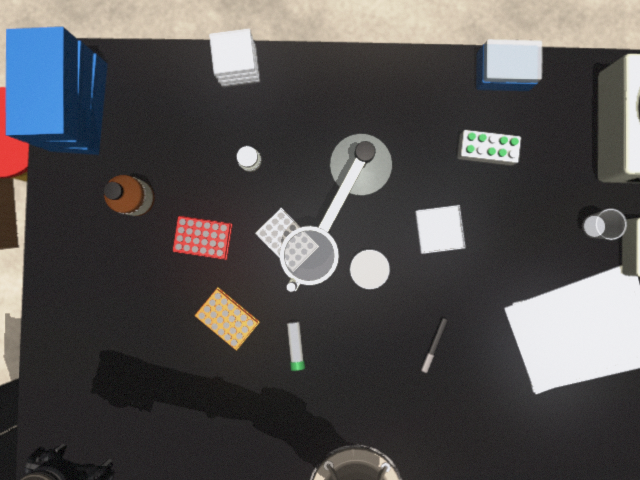

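View pics/side0.png

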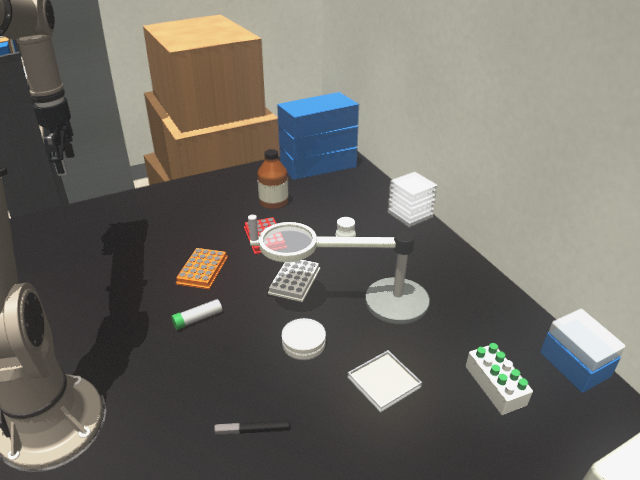

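Run:
```python
import cv2
a=cv2.imread("pics/top0.png")[130:370,150:410]; cv2.imwrite("pics/top0c.png",cv2.resize(a,None,fx=2.5,fy=2.5,interpolation=cv2.INTER_CUBIC)[:600])
a=cv2.imread("pics/side0.png")[190:320,150:450]; cv2.imwrite("pics/side0c.png",cv2.resize(a,None,fx=2.6,fy=2.6,interpolation=cv2.INTER_CUBIC))
```

```text
(no output)
```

View pics/top0c.png

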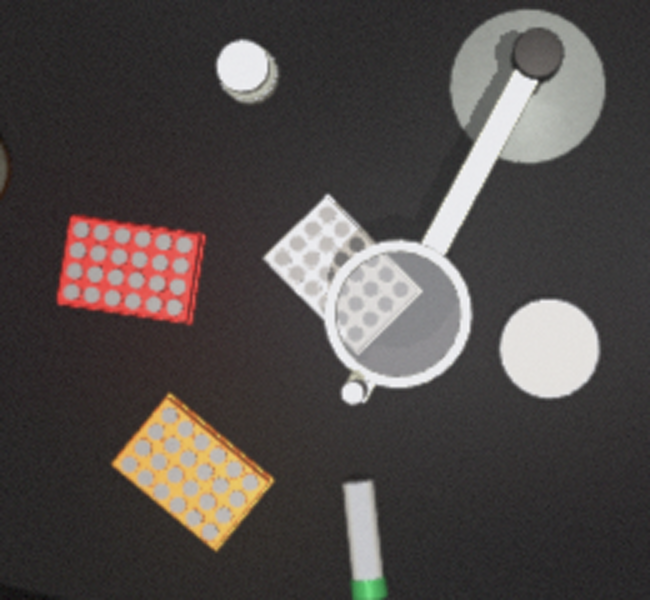

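View pics/side0c.png

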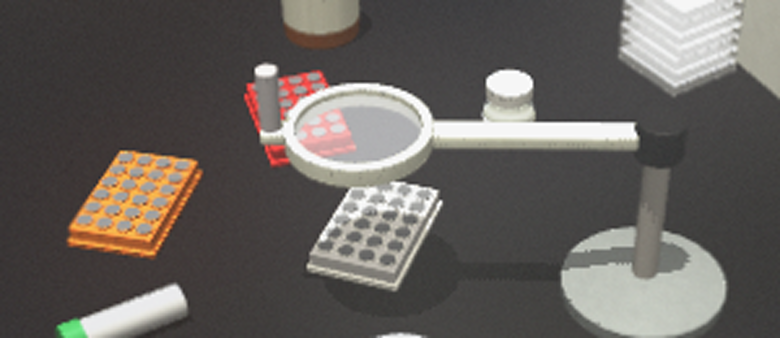

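The grey plate with wells is at top pixel (287,240), partly under the lens ring (309,255). In the side view it's at (295,280). Three things could be taken for it:
- The red plate at (203,237) and the orange plate at (228,318), both excluded by colour.
- The square dish at (441,229), which has no wells.

The crop confirms that the 6x4 light grey plate is the one I want. The knob's top is at about (292,286).

```bash
cat > h.py <<'E'
import numpy as np, cv2
from station import vision
def ray(cam,u,v):
    c=vision.calibration(cam);K=c["mtx"];E=c["extrinsics"]
    p=cv2.undistortPoints(np.array([[[u,v]]],float),K,np.array([c["k1"],0,0,0,0.]))[0,0]
    d=E[:3,:3].T@np.array([p[0],-p[1],-1]); o=-E[:3,:3].T@E[:3,3]; return o,d
def at(cam,u,v,z):
    o,d=ray(cam,u,v); return (o+d*(z-o[2])/d[2])[:3]
def proj(cam,P):
    c=vision.calibration(cam);E=c["extrinsics"];q=E[:3,:3]@np.asarray(P,float)+E[:3,3]
    q=np.array([[[q[0],-q[1],-q[2]]]]); return cv2.projectPoints(q,np.zeros(3),np.zeros(3),c["mtx"],np.array([c["k1"],0,0,0,0.]))[0][0,0]
E
python3 - <<'E'
from h import *
from scipy.optimize import least_squares
np.set_printoptions(precision=4,suppress=True)
T=lambda x,y:(150+x/2.5,130+y/2.5); S=lambda x,y:(150+x/2.6,190+y/2.6)
pc=[at("top",*T(*c),.02) for c in [(265,258),(328,195),(422,290),(358,353)]]
print("plate top corners",pc,np.mean(pc,0),[np.linalg.norm(pc[i]-pc[i-1]) for i in range(4)])
ps=[at("side",*S(*c),.02) for c in [(308,262),(347,186),(441,190),(396,281)]]
print("plate side",np.mean(ps,0))
print("foot",at("top",*T(528,86),.01),"foot side",at("side",*S(645,280),.01))
print("lens top",at("top",*T(398,313),.174),"side",at("side",*S(358,130),.17))
print("knob top",at("top",*T(354,391),.225),"side",at("side",*S(266,70),.225))
for z in(.17,.18,.19,.2):print("post",z,at("top",*T(538,53),z))
E
```

```text
plate top corners [array([0.5887, 0.2441, 0.02  ]), array([0.6483, 0.1878, 0.02  ]), array([0.5632, 0.099 , 0.02  ]), array([0.5039, 0.156 , 0.02  ])] [0.576  0.1717 0.02  ] [np.float64(0.12231136086486613), np.float64(0.08193798410294167), np.float64(0.12302467420186686), np.float64(0.08228878603593066)]
plate side [0.5719 0.1631 0.02  ]
foot [0.7552 0.006  0.01  ] foot side [0.7598 0.008  0.01  ]
lens top [0.5408 0.1148 0.174 ] side [0.5411 0.112  0.17  ]
knob top [0.4792 0.1453 0.225 ] side [0.4797 0.1445 0.225 ]
post 0.17 [0.7563 0.0064 0.17  ]
post 0.18 [0.7545 0.0069 0.18  ]
post 0.19 [0.7526 0.0075 0.19  ]
post 0.2 [0.7507 0.008  0.2   ]
```

```bash
cat > g.py <<'E'
import numpy as np
post=np.array([.7555,.0065]); 
def pose(th,z=.204,r=.31):
    a=np.radians(th); p=post+r*np.array([-np.cos(a),np.sin(a)])
    return [*p,z],[180,0,180-th]
E
python3 - <<'E'
from station import robot, fingers, vision
from g import *; import cv2
knob=np.array([.4795,.145]); d=knob-post; th=np.degrees(np.arctan2(d[1],-d[0])); print(th,np.hypot(*d))
robot.move_to([*knob,.30],[180,0,180-th])
fingers.gripper_to(.7)
print(robot.line_to([*knob,.204],velocity=.1,f_stop=8))
print(robot.current_tool_pos(),robot.current_contact_force(),robot.current_time_s())
for c in("top","side"): cv2.imwrite(f"pics/{c}1.png",vision.grab_frame(c)[:,:,::-1])
a=cv2.imread("pics/side1.png")[150:300,180:420]; cv2.imwrite("pics/side1c.png",cv2.resize(a,None,fx=3,fy=3,interpolation=cv2.INTER_CUBIC))
E
```

```text
26.648028352250385 0.3088013115257122
False
[0.480066   0.14510904 0.20468893] [-0.16117912  0.16508287 -1.17075064] 3.75
```

View pics/side1c.png

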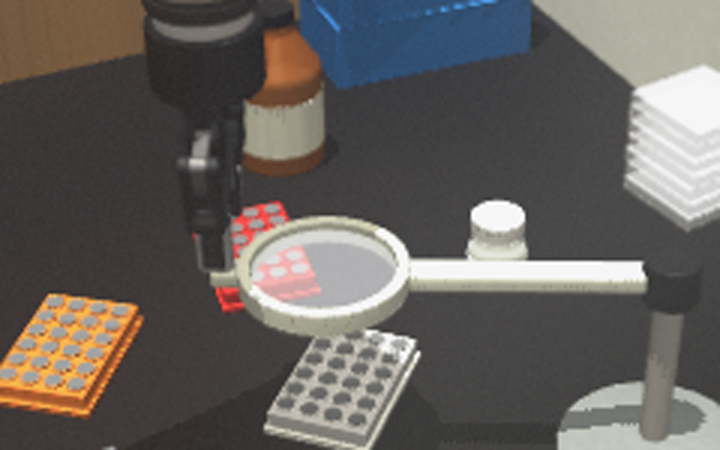

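The fingers straddle the knob at crop (213,250), and the ring and plate are undisturbed. Next I'll grip and swing.

Run:
```python
from station import robot, fingers, vision
from g import *; import cv2
fingers.gripper_to(0.0,force=20); print(robot.current_finger_gap(),robot.current_contact_force())
p=np.array(robot.current_tool_pos()); d=p[:2]-post; t0=np.degrees(np.arctan2(d[1],-d[0])); r=np.hypot(*d); print(t0,r)
t1=42.25
for th in np.linspace(t0,t1,7)[1:]:
    P,O=pose(th,p[2],r); robot.line_to(P,O,velocity=.06)
    print(round(th,2),np.round(robot.current_contact_force(),1))
robot.pause(.3)
fingers.gripper_to(.7); q=robot.current_tool_pos(); print(q)
robot.line_to([q[0],q[1],.30],velocity=.12)
robot.move_to([.36,.40,.33],[180,0,150]); robot.pause(.3)
print(robot.current_time_s())
for c in("top","side"): cv2.imwrite(f"pics/{c}2.png",vision.grab_frame(c)[:,:,::-1])
a=cv2.imread("pics/top2.png")[130:330,200:400]; cv2.imwrite("pics/top2c.png",cv2.resize(a,None,fx=3,fy=3,interpolation=cv2.INTER_CUBIC))
a=cv2.imread("pics/side2.png")[190:320,180:450]; cv2.imwrite("pics/side2c.png",cv2.resize(a,None,fx=2.9,fy=2.9,interpolation=cv2.INTER_CUBIC))
```

```text
0.20384445949326097 [0.50054841 0.63444608 1.34997287]
26.701344975552367 0.30873098495525686
29.29 [0.4 0.6 1.6]
31.88 [-0.   0.5  2. ]
34.48 [-0.9  0.   2.3]
37.07 [-1.3  0.8  1.1]
39.66 [-1.7  1.9  1.9]
42.25 [-2.5  2.6  2.3]
[0.52717713 0.21353868 0.20420541]
9.6333
```

View pics/top2c.png

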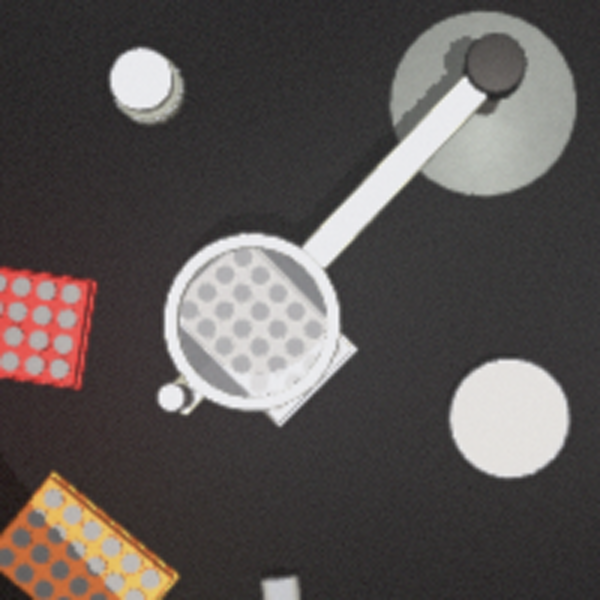

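View pics/side2c.png

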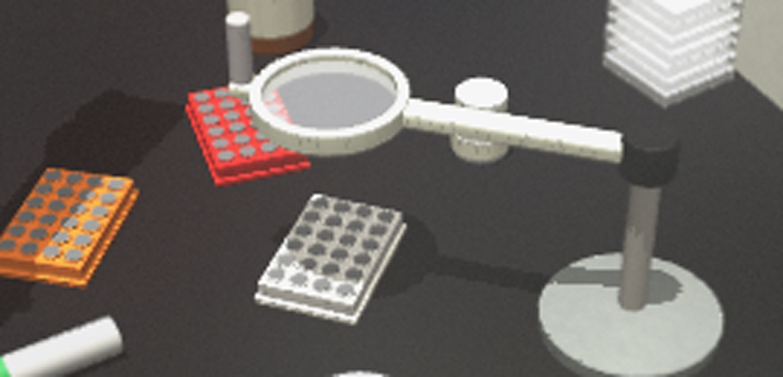

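Run:
```python
from h import *
np.set_printoptions(precision=4,suppress=True)
S=lambda x,y:(180+x/2.9,190+y/2.9); T=lambda x,y:(200+x/3,130+y/3)
print("lens",at("top",*T(252,321),.174),at("side",*S(329,97),.172))
print("knob",at("top",*T(172,398),.225),at("side",*S(238,19),.225))
ps=[at("side",*S(*c),.02) for c in [(259,290),(317,195),(404,213),(355,305)]]
print("plate side",np.mean(ps,0),[np.linalg.norm(ps[i]-ps[i-1]) for i in range(4)])
c=np.array([.5755,.1705]); u=np.array([-.0853,-.0888]);u/=np.hypot(*u);v=np.array([-u[1],u[0]])
im=cv2.imread("pics/side2.png"); it=cv2.imread("pics/top2.png"); i0=cv2.imread("pics/top0.png")
for z in(0,.02):
  q=[(*(c+a*.0635*u+b*.0425*v),z) for a,b in((1,1),(1,-1),(-1,-1),(-1,1))]
  for k,I in(("side",im),("top",it),("top",i0)):
    cv2.polylines(I,[np.int32(np.round([proj(k,p)*16 for p in q]))],True,(0,255,0) if z else (255,128,0),1,cv2.LINE_AA,4)
a=cv2.resize(im[240:310,250:340],None,fx=4,fy=4);b=cv2.resize(i0[190:280,240:340],None,fx=4,fy=4)
H=np.zeros((360,760,3),np.uint8);H[:280,:360]=a;H[:,360:760]=b;cv2.imwrite("pics/ov.png",H)
```

```text
lens [0.5763 0.167  0.174 ] [0.575  0.1603 0.172 ]
knob [0.5233 0.2133 0.225 ] [0.5255 0.2105 0.225 ]
plate side [0.5782 0.1678 0.02  ] [np.float64(0.07709448139274555), np.float64(0.1279278426731975), np.float64(0.07699996488393665), np.float64(0.12055683379264924)]
```

View pics/ov.png

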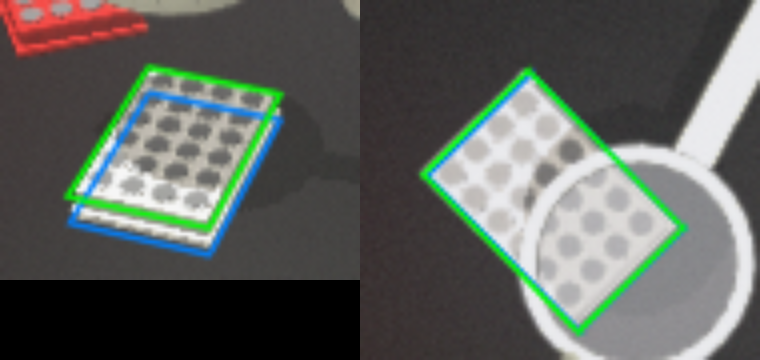

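The overlay puts the plate's centre near (0.576, 0.169), and the lens is near (0.576, 0.165). That is about 4 mm apart, well within the 20 mm limit, and the robot is clear of everything, so I'm handing it in.

```bash
python3 -c "
from station import robot,workorder
print(robot.current_contact_force(),robot.current_time_s()); workorder.close_job()"
```

```text
[ 0.36670559  0.74600302 -0.13174552] 9.7333
the job is handed in; nothing more can be done
```

I pinched the magnifier's knob and swung the arm about 15.6° until the lens stood over the light grey well plate. Then I let go, backed the robot clear and handed the job in at about 9.7 s.

- **Position:** the last pictures put the lens at about (0.576, 0.165) and the plate at about (0.576, 0.169). That is roughly 4 mm apart, against the 20 mm limit.
- **Camera disagreement:** the top and side cameras differed by up to 7 mm on the lens and 4 mm on the plate. Each camera's own lens-to-plate gap was still under 10 mm.
- **Plate:** a plate outline set from the first top picture also fitted the last side picture to within a few mm, so I saw no shift.
- **Forces:** contact force stayed at a few newtons during the swing.
- **Arm at rest:** I took only one set of pictures after the swing, so I did not check this separately. The hinge stays where it is left.

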